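Fit the finished keys into the puzzle-box carcass

ROBOT

A 6-joint arm with a two-finger parallel gripper is mounted at the origin on the work surface. World frame = base frame: x ahead of the robot, y to its left, z up, the work surface at z = 0. Lengths are in m, angles in rad, forces in N, time in s.
With the tool pointing down it reaches from about 0.3 to 0.75 m from the base axis. Payload 8.5 kg.
Tool frame: the origin (TCP) lies at the very end of the fingers, on their centre line; the grasp point (between the pads) lies 19 mm behind it (manip.grip_point_offset is the distance from the TCP to the grasp point, in m); z points along the fingers, y is the direction in which the jaws open and shut (so a half turn about z gives the same grasp; the last joint's range is limited). The gripper opens to 85 mm and grips with 20 to 120 N. Pads are 22 mm wide; open, the fingers measure 114 mm over their backs; the gripper's body (76 mm by 85 mm) begins 54 mm behind the grasp point. The pads swing forward as they close: fully open they stand 13 mm farther back than shut.
Start: joints at [1.13, 0.381, 1.297, -0, 1.464, -0.215], TCP at [0.123, 0.536, 0.231] pointing down, gripper open.
Joint ranges: [-3.11, 3.11], [-0.89, 2.33], [0.22, 2.48], [-1.42, 4.56], [0.17, 2.85], [-2.88, 2.88]. Speed limits (rad/s): [2.39, 2.39, 3.14, 3.14, 3.14, 3.14].

INTERFACE

Orientations are given as a rotation vector (axis times angle).
In Python, from station import manip gives the robot as it stands.
- The arm moves only by the tool move_arm, never from a script. Its argument "steps" is a list of rows, each a list of 7 numbers: the shift along the tool's x, y, z in mm, then the turn, a rotation vector about the tool's x, y, z in degrees, then the closure, from -1 (fully open) to 1 (shut), so that 0 is half open. A call has 1 to 10 rows; each row is the pose to reach, as a shift and turn from the pose commanded when the call began, along the tool's axes at that moment; what a row does not reach only later rows make up. A row lasts 1/12 s, in which the tool goes at most 41.7 mm and 7.16 degrees, less where a joint would pass 70% of its speed; a pose out of reach is approached as far as the arm can. A call with a gripper value outside its range is refused whole. The fingers move at their own pace and stop on an object; the grip force is fixed at half the most. Time passes only in rows, so rows that repeat a pose let the fingers close. It gives the time, the measured TCP pose, the force and the opening at its end, in the units of the state.
- manip.observe(): the state, without advancing time (a new reading comes with each control period).
- manip.snapshot(name): name is "side" or "top"; returns (picture, depth): 480x640x3 uint8, red, green, blue; 480x640 float32, m along the optical axis (not along the pixel's ray), 0 where there is no reading.
- manip.camera_model(name): a dict with "fovy" (degrees; the focal length in pixels is half the picture's height over the tangent of half this angle, whatever the lens; pixels are square), "cx", "cy" (the principal point, pixels), "rvec" (rotation vector, rad) and "tvec" (3), from world to camera coordinates, as OpenCV has them. Camera axes: x right, y down, z forward; pixel columns grow to the right and rows downward; lengths in m; the calibration is good to about 2 mm. A picture is of the moment at which its call begins. camera_model takes no time and is no camera call.
- manip.sign_off(): hands the job in, once; it reports no verdict.
The state is a dict: "time": time; "joint_positions": joint angles; "joint_velocities": joint speeds; "tau": joint torques, N m; "eef_pos": TCP position; "orientation": TCP orientation; "contact_force": force on the tool from outside, world axes, zero at the start; "torque": the same for the moment, N m; "gripper_width": finger opening in m.
Only numpy, scipy, OpenCV 4.12 (cv2) and the standard library are available. Lean on these libraries where they do the work, as an engineer would, in place of code of your own. Each camera call takes 0.05 s, during which the arm holds its last target.

TASK

Three of the six loose wooden pieces on the bench are finished puzzle-box keys, with a narrow tongue cut on one end; set each one down flat in the bay of the box carcass made for it: the long key in the long bay, the short key in the short narrow bay, the wide key in the wide bay. The tongue may point either way along the bay. Leave the three plain blanks, which have no tongue, lying where they are.

Things in the scene. Friction and masses are not known exactly. Their poses are not given: they have to be found in the camera images.
- long_key: finished long key: light wooden bar, 88 mm long and 24 mm wide overall, the last 16 mm of one end cut down on both sides to a centred tongue 10 mm wide (full height). About 50 g; take it across its 24 mm width, best 6 mm from the origin away from the tongue. Origin: centre of the underside; x along the length, towards the tongue, z up. Height 34 mm.
- short_key: finished short key: light wooden bar, 60 mm long and 24 mm wide overall, the last 16 mm of one end cut to a centred tongue 10 mm wide. About 35 g; take it across its 24 mm width, best 6 mm from the origin away from the tongue. Origin: centre of the underside; x along the length, towards the tongue, z up. Height 34 mm.
- wide_key: finished wide key: light wooden block, 60 mm long and 44 mm wide overall, the last 16 mm of one end cut to a centred tongue 10 mm wide. About 62 g; take it across its 44 mm width, best 6 mm from the origin away from the tongue. Origin: centre of the underside; x along the length, towards the tongue, z up. Height 34 mm.
- long_blank: plain uncut long blank, look-alike of the long key: light wooden block 88 x 24 x 34 mm high, square at both ends, no tongue. Stays where it lies. Origin: centre of the underside, x along the length, z up.
- short_blank: plain uncut short blank, look-alike of the short key: light wooden block 60 x 24 x 34 mm high, square at both ends, no tongue. Stays where it lies. Origin: centre of the underside, x along the length, z up.
- wide_blank: plain uncut wide blank, look-alike of the wide key: light wooden block 60 x 44 x 34 mm high, square at both ends, no tongue. Stays where it lies. Origin: centre of the underside, x along the length, z up.
- long_bay: walnut insert 116 x 72 x 18 mm, fixed in the carcass; open light-floored pocket 102 x 38 mm, 12 mm deep in its middle: bay for the long key. Origin: centre of its underside, 4 mm above the bench; x along the pocket's length, z up. Pocket floor 10 mm and rim 22 mm above the bench. Grip keys 13 mm or more above their underside, so that fingertips clear the rim.
- short_bay: walnut insert 116 x 72 x 18 mm, fixed in the carcass; open light-floored pocket 74 x 38 mm, 12 mm deep in its middle: bay for the short key. Origin: centre of its underside, 4 mm above the bench; x along the pocket's length, z up. Pocket floor 10 mm and rim 22 mm above the bench. Grip keys 13 mm or more above their underside, so that fingertips clear the rim.
- wide_bay: walnut insert 116 x 72 x 18 mm, fixed in the carcass; open light-floored pocket 74 x 58 mm, 12 mm deep in its middle: bay for the wide key. Origin: centre of its underside, 4 mm above the bench; x along the pocket's length, z up. Pocket floor 10 mm and rim 22 mm above the bench. Grip keys 13 mm or more above their underside, so that fingertips clear the rim.
- carcass: half-finished low open box of light wood, 130 x 230 x 22 mm high, walls 7 mm, floor 4 mm, fixed to the bench; three dark walnut inserts fill it side by side along its y axis, in any order. Origin: centre of the underside, y along its 230 mm length, z up.
Things that resemble listed ones, but are neither listed nor needed, are in the scene too. What is shaped like the wide_key but blue is not meant.

How it is judged:
By the outcome, as a careful person would: the job done as asked, in the order asked, and still so for the second after the job is handed in, with the robot touching nothing.
It also fails if it takes over 80 s, if anything falls off the work surface, if the arm or the gripper's body presses on something with over 40 N, if the wrist force passes 120 N, or if a joint passes its speed limit or range.

## Working session

There is one attempt and no reset: what is moved stays moved. The work goes in short steps, Python scripts to look and compute and a tool call to move; the robot and the scene stay as the last step left them, time stands still between calls to the robot, and variables do not carry over. Pictures are saved under pics/ and viewed, and the job is handed in when it is done.

Besides the shell and the picture viewer there is one more tool, called as name(argument=value, ...), one argument or row to a line, values as JSON. move_arm: Moves the arm, as the interface text tells. Its arguments: {"type":"object","properties":{"steps":{"type":"array"}},"required":["steps"]}

```bash
ls; mkdir -p pics; python3 - <<'E'
from station import manip
import cv2,numpy as np
for n in("top","side"):
    p,d=manip.snapshot(n); np.save(f"pics/{n}0_d.npy",d); cv2.imwrite(f"pics/{n}0.png",p[:,:,::-1]); print(manip.camera_model(n))
print(manip.observe())
E
```

```text
pics
{'fovy': 49.54671336133471, 'cx': 327.46581239832256, 'cy': 243.6373301944958, 'rvec': array([ 2.15989944, -2.14943247,  0.15011013]), 'tvec': array([-0.02204489,  0.51726309,  1.01030458])}
{'fovy': 42.990699500341336, 'cx': 326.41378973237534, 'cy': 251.04522402541207, 'rvec': array([ 0.39551999, -2.76204772,  1.20284459]), 'tvec': array([0.52260002, 0.14086903, 1.3130029 ])}
{'time': 0.1, 'joint_positions': array([ 1.12967121e+00,  3.81154839e-01,  1.29815097e+00,  3.39978324e-06,
        1.46355877e+00, -2.15297993e-01]), 'joint_velocities': array([-0.00223375, -0.00146515, -0.00144545,  0.00043005,  0.00269986,
       -0.0006367 ]), 'tau': array([ 3.79013683e-03, -4.49226415e+01, -2.31652129e+01, -1.77926809e-04,
        3.74978976e-03, -2.76611672e-05]), 'eef_pos': array([0.12304546, 0.53580885, 0.23077089]), 'orientation': array([-3.53929087e-01, -3.12117589e+00,  1.88932102e-03]), 'contact_force': array([-0.3057225 ,  0.64209636, -1.12241858]), 'torque': array([-0.00956414,  0.03121631, -0.00769835]), 'gripper_width': 0.08521287270526096}
```

View pics/top0.png

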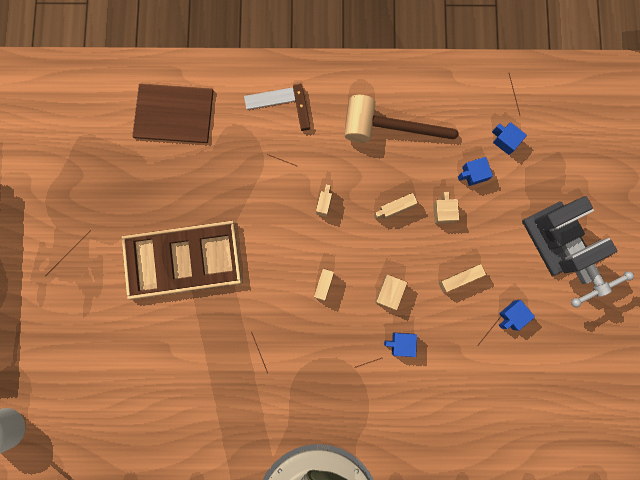

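View pics/side0.png

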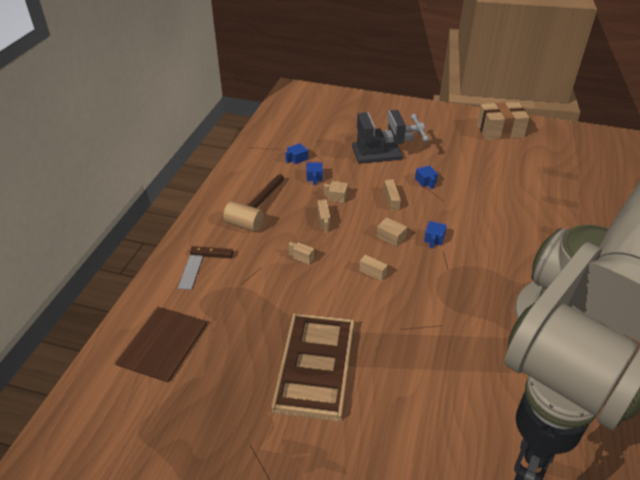

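The top view shows the keys with tongues: short key near (325,200), long key near (398,207) and wide key near (447,208). The blanks are at (325,285), (392,292) and (464,278). The carcass is near (182,260), with the long, short and wide bays from left to right. I'll measure by height masks from the depth.

```bash
cat > h.py <<'E'
from station import manip
import cv2,numpy as np
from scipy.spatial.transform import Rotation as R
def cam(n):
    c=manip.camera_model(n); f=240/np.tan(np.radians(c["fovy"]/2))
    K=np.array([[f,0,c["cx"]],[0,f,c["cy"]],[0,0,1]]); return K,R.from_rotvec(c["rvec"]).as_matrix(),np.array(c["tvec"])
def topz(px,z,n="top"):
    K,M,t=cam(n); px=np.atleast_2d(px).astype(float)
    r=(M.T@(np.linalg.inv(K)@np.c_[px,np.ones(len(px))].T)).T; o=-M.T@t
    s=(z-o[2])/r[:,2]; return o+r*s[:,None]
def cloud(d,n="top"):
    K,M,t=cam(n); v,u=np.mgrid[:480,:640]
    p=np.stack([(u-K[0,2])/K[0,0]*d,(v-K[1,2])/K[1,1]*d,d],-1)-t
    return p@M
E
python3 - <<'E'
from h import *
d=np.load("pics/top0_d.npy"); im=cv2.imread("pics/top0.png")
P=cloud(d); Z=P[...,2]
print("bench z",np.median(Z[300:350,260:300]),np.median(Z[330:400,450:490]), np.median(Z[240:245,190:198]))
for nm,(u,v) in dict(sk=(325,200),lk=(398,207),wk=(447,208),sb=(325,285),wb=(392,292),lb=(464,278)).items():
    w=im[v-30:v+30,u-32:u+32]; z=Z[v-30:v+30,u-32:u+32]
    print(nm,"zmax",np.percentile(z,[97,99]))
    m=((z>0.024)&(z<.045)).astype(np.uint8)
    n,l,st,c=cv2.connectedComponentsWithStats(m)
    k=l[30,32] or 1+np.argmax(st[1:,4]); vv,uu=np.nonzero(l==k)
    q=topz(np.c_[uu+u-32,vv+v-30],.034)[:,:2]
    r=cv2.minAreaRect((q*1000).astype(np.float32)); print(nm,len(q),r)
    cv2.imwrite
a=cv2.resize(im[170:250,290:490],None,fx=4,fy=4,interpolation=cv2.INTER_CUBIC); cv2.imwrite("pics/keys.png",a)
a=cv2.resize(im[210:310,110:260],None,fx=5,fy=5,interpolation=cv2.INTER_CUBIC); cv2.imwrite("pics/carc.png",a)
E
```

```text
bench z -0.0004418883210899349 0.0001232347671213303 0.021561929415240357
sk zmax [0.03445363 0.03609538]
sk 303 ((609.9521484375, -13.181982040405273), (24.15515899658203, 61.4459114074707), 77.40835571289062)
lk zmax [0.03533254 0.03673833]
lk 472 ((594.8861083984375, -156.8457794189453), (25.195144653320312, 88.5309829711914), 24.237577438354492)
wk zmax [0.03592224 0.03761971]
wk 538 ((595.0592041015625, -261.3103942871094), (60.238037109375, 46.143924713134766), 2.1902027130126953)
sb zmax [0.03466002 0.03649823]
sb 363 ((436.3945007324219, -12.315689086914062), (23.869455337524414, 59.70526885986328), 71.93462371826172)
wb zmax [0.0357201  0.03711638]
wb 680 ((421.6524658203125, -146.7787628173828), (44.66220474243164, 60.350589752197266), 68.65149688720703)
lb zmax [0.03578081 0.03719116]
lb 540 ((450.1642761230469, -290.2382507324219), (24.13002586364746, 89.28638458251953), 23.71724510192871)
```

View pics/keys.png

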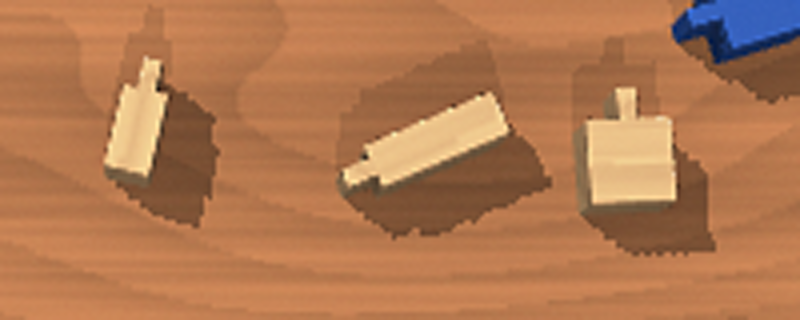

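View pics/carc.png

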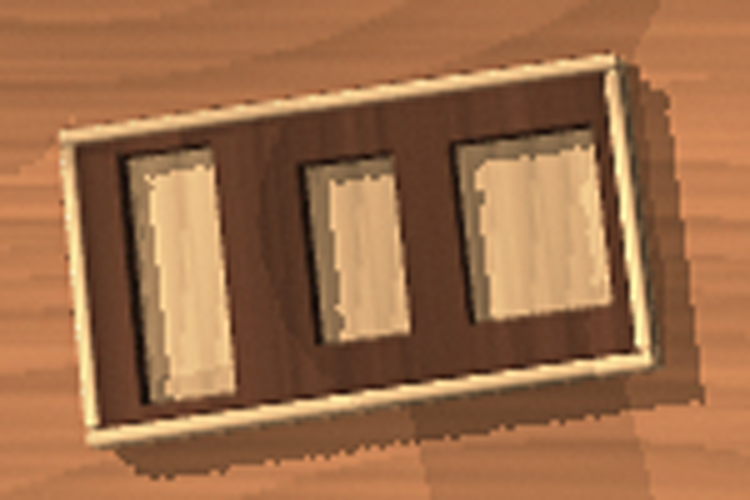

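```bash
python3 - <<'E'
from h import *
d=np.load("pics/top0_d.npy"); P=cloud(d)
def pk(l,z,o,s): return topz((np.array(l)+.5)/s-.5+np.array(o),z)[:,:2]*1000
from scipy.optimize import least_squares
def fit(model,pts):
    def res(p):
        c,s=np.cos(p[2]),np.sin(p[2]); return (np.array(model)@np.array([[c,s],[-s,c]])+p[:2]-pts).ravel()
    best=min((least_squares(res,[*pts.mean(0),a]) for a in np.arange(0,6.3,.7)),key=lambda r:r.cost)
    return best.x[:2].round(1),np.degrees(best.x[2]).round(2),np.abs(best.fun).max().round(1)
rect=lambda L,W:[(L/2,W/2),(L/2,-W/2),(-L/2,-W/2),(-L/2,W/2)]
o=(110,210);s=5
print("carc",fit(rect(130,230),pk([(62,132),(617,57),(655,362),(90,442)],.022,o,s)))
for n,L,W,l in(("long",102,38,[(122,155),(215,147),(237,395),(147,403)]),("short",74,38,[(302,163),(393,152),(411,333),(318,345)]),("wide",74,58,[(453,145),(592,127),(612,302),(472,323)])):
    print(n,fit(rect(L,W),pk(l,.022,o,s)))
o=(290,170);s=4
# keys: tongue tip L,R ; rear R, rear L ; model in key frame (tongue +x, y left)
def kf(L,W): return [(L/2,5),(L/2,-5),(-L/2,-W/2),(-L/2,W/2)]
print("sk",fit(kf(60,24),pk([(146,57),(162,61),(149,177),(107,168)],.034,o,s)))
print("wk",fit(kf(60,44),pk([(615,88),(635,88),(677,200),(590,205)],.034,o,s)))
print("lk",fit(kf(88,24),pk([(350,188),(341,172),(490,93),(509,131)],.034,o,s)))
im=cv2.imread("pics/top0.png"); 
for n,(u,v) in dict(sk=(325,200),lk=(398,207),wk=(447,208)).items():
    z=P[v-30:v+30,u-32:u+32,2]; m=np.where(z>.0315,255,0).astype(np.uint8); m=cv2.morphologyEx(m,cv2.MORPH_CLOSE,np.ones((2,2)))
    l=cv2.connectedComponents(m)[1]; vv,uu=np.nonzero(l==l[30,32]); r=cv2.minAreaRect(topz(np.c_[uu+u-32,vv+v-30],.034)[:,:2].astype(np.float32)*1000); print(n,r)
E
```

```text
carc (array([486.2, 276.7]), np.float64(368.31), np.float64(2.4))
long (array([474.8, 347.4]), np.float64(7.92), np.float64(1.2))
short (array([485.8, 276.9]), np.float64(7.66), np.float64(0.5))
wide (array([496., 206.]), np.float64(8.21), np.float64(1.0))
sk (array([610.1, -13.9]), np.float64(-12.35), np.float64(1.1))
wk (array([ 596.2, -262.1]), np.float64(2.86), np.float64(0.6))
lk (array([ 595.1, -157. ]), np.float64(114.42), np.float64(1.4))
sk ((608.4708862304688, -15.139381408691406), (23.722454071044922, 60.31658172607422), 77.39093780517578)
lk ((593.4720458984375, -159.1589813232422), (23.968603134155273, 87.59528350830078), 23.758943557739258)
wk ((593.99560546875, -264.1456298828125), (57.98237609863281, 44.506134033203125), 0.3148738145828247)
```

```bash
cat >> h.py <<'E'
def plan(x,y,z,yaw,tilt=True):
    """x,y,z mm ; yaw deg = direction of tool y axis in world (mod 180)"""
    s=manip.observe(); p=np.array(s["eef_pos"])*1000; M=R.from_rotvec(s["orientation"])
    best=None
    for a in (yaw,yaw+180):
        a_=np.radians(a); Y=np.array([np.cos(a_),np.sin(a_),0]); Z=np.array([0,0,-1.]); X=np.cross(Y,Z)
        t=(M.inv()*R.from_matrix(np.c_[X,Y,Z])).as_rotvec(degrees=True)
        j1=s["joint_positions"][0]; dj1=np.arctan2(y,x)-j1
        print("opt",a,"shift",M.inv().apply(np.array([x,y,z])-p).round(1),"turn",t.round(2),"dj1",dj1.round(2),"j6",s["joint_positions"][5].round(2))
    print("t",s["time"],"pos",p.round(1),"w",s["gripper_width"],"F",np.round(s["contact_force"],1),"Y",M.apply([0,1,0]).round(3),"Z",M.apply([0,0,1]).round(3))
E
python3 -c "
from h import *
plan(597.3,-162.5,200,24.3)"
```

```text
opt 24.3 shift [-618.6 -574.3   31.3] turn [-7.000e-02  2.000e-02  5.276e+01] dj1 -1.4 j6 -0.22
opt 204.3 shift [-618.6 -574.3   31.3] turn [-2.0000e-02 -9.0000e-02 -1.2724e+02] dj1 -1.4 j6 -0.22
t 0.1 pos [123.  535.8 230.8] w 0.08521287270526096 F [-0.3  0.6 -1.1] Y [ 0.224  0.975 -0.001] Z [-0.001 -0.001 -1.   ]
```

move_arm(
  steps=[
    [-618.6, -574.3, 31.3, 0, 0, 52.8, 0],
    [-618.6, -574.3, 31.3, 0, 0, 52.8, 0],
    [-618.6, -574.3, 31.3, 0, 0, 52.8, 0],
    [-618.6, -574.3, 31.3, 0, 0, 52.8, 0],
    [-618.6, -574.3, 31.3, 0, 0, 52.8, 0],
    [-618.6, -574.3, 31.3, 0, 0, 52.8, 0],
    [-618.6, -574.3, 31.3, 0, 0, 52.8, 0],
    [-618.6, -574.3, 31.3, 0, 0, 52.8, 0],
    [-618.6, -574.3, 31.3, 0, 0, 52.8, 0],
    [-618.6, -574.3, 31.3, 0, 0, 52.8, 0],
  ],
)

```text
time: 0.93
eef_pos: [0.3576, 0.1897, 0.2158]
orientation: [-1.705, -2.639, -0.0]
contact_force: [0.7, 1.1, 0.5]
gripper_width: 0.0427
```

```bash
python3 -c "
from h import *
plan(597.3,-162.5,150,24.3)"
```

```text
opt 24.3 shift [-419.6   73.9   65.8] turn [ 0.   -0.   -0.05] dj1 -0.46 j6 -0.23
opt 204.3 shift [-419.6   73.9   65.8] turn [ -0.    -0.   179.95] dj1 -0.46 j6 -0.23
t 0.9333 pos [357.6 189.7 215.8] w 0.042688405220962865 F [0.7 1.1 0.5] Y [0.912 0.411 0.   ] Z [-0.  0. -1.]
```

move_arm(
  steps=[
    [-420, 74, 66, 0, 0, 0, 0],
    [-420, 74, 66, 0, 0, 0, 0],
    [-420, 74, 66, 0, 0, 0, 0],
    [-420, 74, 66, 0, 0, 0, 0],
    [-420, 74, 66, 0, 0, 0, 0],
    [-420, 74, 66, 0, 0, 0, 0],
    [-420, 74, 66, 0, 0, 0, 0],
    [-420, 74, 66, 0, 0, 0, 0],
    [-420, 74, 66, 0, 0, 0, 0],
    [-420, 74, 66, 0, 0, 0, 0],
  ],
)

```text
time: 1.77
eef_pos: [0.5895, -0.1506, 0.1514]
orientation: [-1.705, -2.638, 0.0]
contact_force: [1.1, -0.0, 1.7]
gripper_width: 0.0429
```

```bash
python3 -c "
from h import *
plan(597.3,-162.5,60,24.3)"
```

```text
opt 24.3 shift [-14.1   2.3  91.4] turn [-0.03 -0.04 -0.06] dj1 0.18 j6 -0.87
opt 204.3 shift [-14.1   2.3  91.4] turn [-6.0000e-02  4.0000e-02  1.7994e+02] dj1 0.18 j6 -0.87
t 1.7667 pos [ 589.5 -150.6  151.4] w 0.04288077796364651 F [ 1.1 -0.   1.7] Y [ 0.912  0.411 -0.   ] Z [-0.001  0.    -1.   ]
```

move_arm(
  steps=[
    [-14, 2, 90, 0, 0, 0, 0],
    [-14, 2, 90, 0, 0, 0, 0],
    [-14, 2, 90, 0, 0, 0, 0],
    [-14, 2, 90, 0, 0, 0, 0],
    [-14, 2, 90, 0, 0, 0, 0],
    [-14, 2, 90, 0, 0, 0, 0],
  ],
)

```text
time: 2.27
eef_pos: [0.5974, -0.1605, 0.0649]
orientation: [1.702, 2.636, 0.001]
contact_force: [0.3, 0.9, -0.3]
gripper_width: 0.0424
```

```bash
python3 - <<'E'
from h import *
plan(597.3,-162.5,15,24.3)
for n in("top","side"):
    p,d=manip.snapshot(n); 
    c=p[150:260,330:500] if n=="top" else p[120:260,240:440]
    cv2.imwrite(f"pics/a_{n}.png",cv2.resize(c[:,:,::-1],None,fx=4,fy=4))
E
```

```text
opt 24.3 shift [-1.6 -1.1 49.9] turn [0.15 0.18 0.01] dj1 0.19 j6 -0.88
opt 204.3 shift [-1.6 -1.1 49.9] turn [  -0.27    0.23 -179.99] dj1 0.19 j6 -0.88
t 2.2667 pos [ 597.4 -160.5   64.9] w 0.04241958199373108 F [ 0.3  0.9 -0.3] Y [0.911 0.412 0.003] Z [ 0.004 -0.002 -1.   ]
```

View pics/a_side.png

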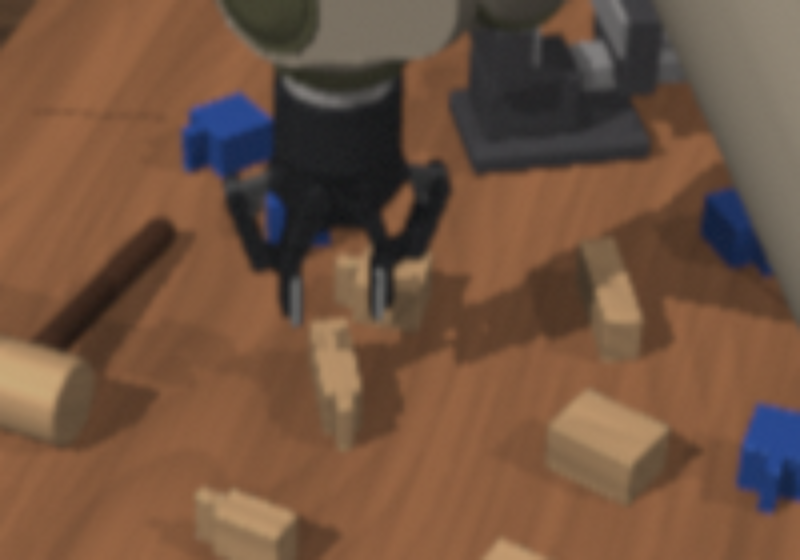

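View pics/a_top.png

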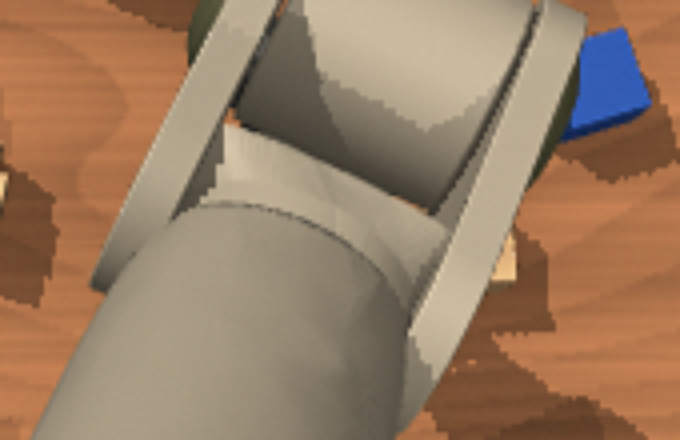

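The side crop shows the fingers (x≈290 and 380) straddling the long key (x≈335). I'm descending to grip it.

move_arm(
  steps=[
    [-1.5, -1, 25, 0, 0, 0, 0],
    [-1.5, -1, 45, 0, 0, 0, 0],
    [-1.5, -1, 49.5, 0, 0, 0, 0],
    [-1.5, -1, 49.5, 0, 0, 0, 0],
    [-1.5, -1, 49.5, 0, 0, 0, 0],
    [-1.5, -1, 49.5, 0, 0, 0, 1],
    [-1.5, -1, 49.5, 0, 0, 0, 1],
    [-1.5, -1, 49.5, 0, 0, 0, 1],
    [-1.5, -1, 49.5, 0, 0, 0, 1],
    [-1.5, -1, 49.5, 0, 0, 0, 1],
  ],
)

```text
time: 3.2
eef_pos: [0.5971, -0.1628, 0.0145]
orientation: [1.703, 2.636, 0.001]
contact_force: [-0.8, 0.2, 6.4]
gripper_width: 0.0228
```

```bash
python3 -c "
from h import *
plan(597.3,-162.5,110,24.3)"
```

```text
opt 24.3 shift [ -0.1   0.5 -95.5] turn [ 0.12  0.14 -0.03] dj1 0.19 j6 -0.88
opt 204.3 shift [ -0.1   0.5 -95.5] turn [  0.22  -0.19 179.97] dj1 0.19 j6 -0.88
t 3.2 pos [ 597.1 -162.8   14.5] w 0.02281040681437951 F [-0.8  0.2  6.4] Y [0.912 0.411 0.002] Z [ 0.003 -0.001 -1.   ]
```

move_arm(
  steps=[
    [0, 0, -40, 0, 0, 0, 1],
    [0, 0, -80, 0, 0, 0, 1],
    [0, 0, -100, 0, 0, 0, 1],
    [0, 0, -100, 0, 0, 0, 1],
    [0, 0, -100, 0, 0, 0, 1],
  ],
)

```text
time: 3.62
eef_pos: [0.5965, -0.1626, 0.1141]
orientation: [1.703, 2.636, 0.0]
contact_force: [-0.8, 0.7, -1.5]
gripper_width: 0.0229
```

```bash
python3 -c "
from h import *
plan(481.3,348.8,115,98)"
```

```text
opt 98 shift [513.5 105.2  -1.9] turn [ 1.000e-02  1.800e-01 -7.373e+01] dj1 1.08 j6 -0.88
opt 278 shift [513.5 105.2  -1.9] turn [ 1.9000e-01 -1.0000e-02  1.0627e+02] dj1 1.08 j6 -0.88
t 3.6167 pos [ 596.5 -162.6  114.1] w 0.022900387313843123 F [-0.8  0.7 -1.5] Y [0.912 0.411 0.002] Z [ 0.003 -0.001 -1.   ]
```

move_arm(
  steps=[
    [513.5, 105.2, -2, 0, 0, -73.7, 1],
    [513.5, 105.2, -2, 0, 0, -73.7, 1],
    [513.5, 105.2, -2, 0, 0, -73.7, 1],
    [513.5, 105.2, -2, 0, 0, -73.7, 1],
    [513.5, 105.2, -2, 0, 0, -73.7, 1],
    [513.5, 105.2, -2, 0, 0, -73.7, 1],
    [513.5, 105.2, -2, 0, 0, -73.7, 1],
    [513.5, 105.2, -2, 0, 0, -73.7, 1],
    [513.5, 105.2, -2, 0, 0, -73.7, 1],
    [513.5, 105.2, -2, 0, 0, -73.7, 1],
  ],
)

```text
time: 4.45
eef_pos: [0.5031, 0.2457, 0.1129]
orientation: [0.171, -3.134, 0.001]
contact_force: [1.7, 0.2, 0.5]
gripper_width: 0.0228
```

```bash
python3 -c "
from h import *
plan(481.3,348.8,115,98)"
```

```text
opt 98 shift [ 10.5 104.8  -2.1] turn [-0.02 -0.16 -1.77] dj1 0.38 j6 -1.44
opt 278 shift [ 10.5 104.8  -2.1] turn [-2.4000e-01  4.0000e-02  1.7823e+02] dj1 0.38 j6 -1.44
t 4.45 pos [503.1 245.7 112.9] w 0.022794552454850712 F [1.7 0.2 0.5] Y [-0.109  0.994 -0.   ] Z [-0.003 -0.001 -1.   ]
```

move_arm(
  steps=[
    [10, 35, -2, 0, 0, -1.8, 1],
    [10, 70, -2, 0, 0, -1.8, 1],
    [10, 92, -2, 0, 0, -1.8, 1],
    [10, 92, -2, 0, 0, -1.8, 1],
    [10, 92, -2, 0, 0, -1.8, 1],
    [10, 92, -2, 0, 0, -1.8, 1],
  ],
)

```text
time: 4.95
eef_pos: [0.4849, 0.3338, 0.1152]
orientation: [0.21, -3.133, 0.002]
contact_force: [-0.1, -0.5, -1.0]
gripper_width: 0.023
```

```bash
python3 - <<'E'
from h import *
plan(481.3,348.8,65,98)
for n in("top","side"):
    p,d=manip.snapshot(n); np.save(f"pics/b_{n}.npy",d)
    c=p[200:340,90:270] if n=="top" else p[260:440,230:430]
    cv2.imwrite(f"pics/b_{n}.png",cv2.resize(c[:,:,::-1],None,fx=3.3,fy=3.3))
E
```

```text
opt 98 shift [ 1.5 15.4 50.2] turn [-0.05 -0.12 -0.33] dj1 0.23 j6 -1.3
opt 278 shift [ 1.5 15.4 50.2] turn [-1.9000e-01  8.0000e-02  1.7967e+02] dj1 0.23 j6 -1.3
t 4.95 pos [484.9 333.8 115.2] w 0.0229967564824356 F [-0.1 -0.5 -1. ] Y [-0.134  0.991 -0.001] Z [-0.002 -0.001 -1.   ]
```

View pics/b_side.png

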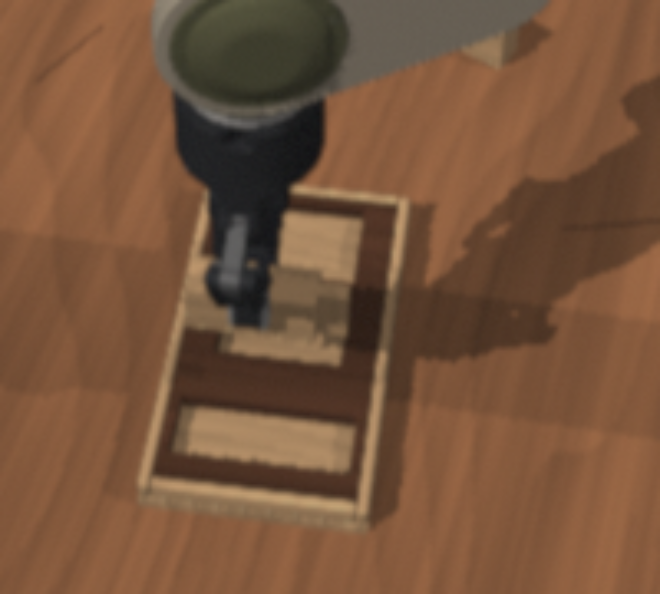

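View pics/b_top.png

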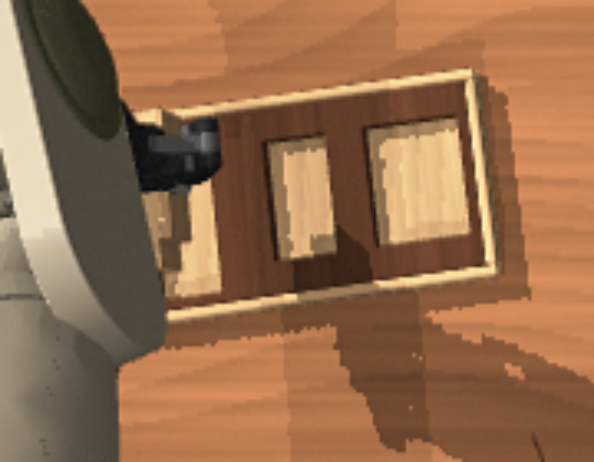

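move_arm(
  steps=[
    [1.5, 15.4, 25, 0, 0, -0.3, 1],
    [1.5, 15.4, 52, 0, 0, -0.3, 1],
    [1.5, 15.4, 52, 0, 0, -0.3, 1],
    [1.5, 15.4, 52, 0, 0, -0.3, 1],
    [1.5, 15.4, 52, 0, 0, -0.3, 1],
  ],
)

```text
time: 5.47
eef_pos: [0.4826, 0.3491, 0.0655]
orientation: [-0.217, 3.133, 0.001]
contact_force: [0.5, -0.0, -0.6]
gripper_width: 0.0228
```

```bash
cat >> h.py <<'E'
def proj(pts,n):
    K,M,t=cam(n); c=(M@np.array(pts,float).T).T/1+t; q=(K@c.T).T; return q[:,:2]/q[:,2:]
def overlay(name,n,box,s,cx,cy,deg,L,W,z0,cur=None):
    """draw expected key (centre mm, dir) over the picture"""
    p,d=manip.snapshot(n); u0,v0,u1,v1=box
    c=cv2.resize(np.ascontiguousarray(p[v0:v1,u0:u1,::-1]),None,fx=s,fy=s,interpolation=cv2.INTER_CUBIC)
    a=np.radians(deg); Rm=np.array([[np.cos(a),-np.sin(a)],[np.sin(a),np.cos(a)]])
    b=np.array([(L/2,5),(L/2,-5),(L/2-16,-5),(L/2-16,-W/2),(-L/2,-W/2),(-L/2,W/2),(L/2-16,W/2),(L/2-16,5)])@Rm.T+[cx,cy]
    for z,col in((z0,(0,0,255)),(z0+34,(0,255,0))):
        q=(proj(np.c_[b,np.full(8,z)]/1000,n)-[u0,v0]+.5)*s-.5
        cv2.polylines(c,[np.round(q).astype(int)],True,col,1)
    cv2.imwrite(f"pics/{name}.png",c)
E
python3 - <<'E'
from h import *
plan(481.3,348.8,26,98)
s=manip.observe();p=s["eef_pos"]*1000
a=np.radians(188)
overlay("c_side","side",(250,280,400,440),4,p[0]+6*np.cos(a),p[1]+6*np.sin(a),188,88,24,p[2]-14.5)
E
```

```text
opt 98 shift [ 1.4 -0.2 39.5] turn [ 0.02  0.08 -0.08] dj1 0.2 j6 -1.28
opt 278 shift [ 1.4 -0.2 39.5] turn [ 1.3000e-01 -3.0000e-02  1.7992e+02] dj1 0.2 j6 -1.28
t 5.4667 pos [482.6 349.1  65.5] w 0.02276646067404016 F [ 0.5 -0.  -0.6] Y [-0.138  0.99   0.   ] Z [ 0.001  0.001 -1.   ]
```

View pics/c_side.png

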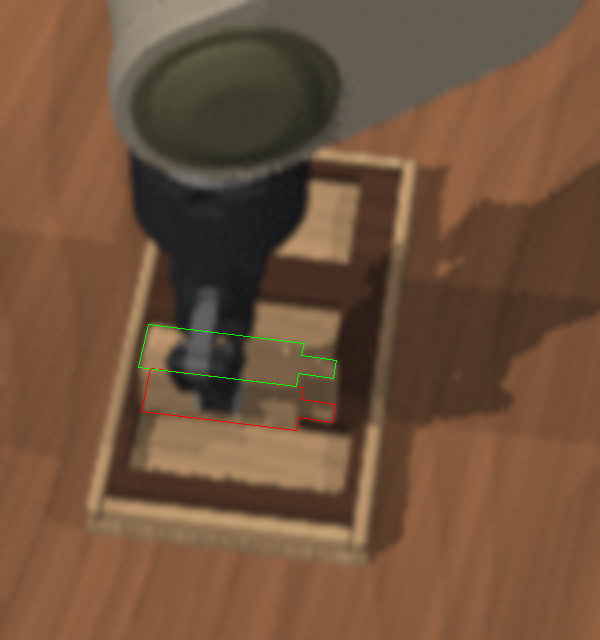

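The key matches the predicted outline, so the in-hand pose is as expected. I'm lowering it into the pocket.

move_arm(
  steps=[
    [1.4, 0, 15, 0, 0, 0, 1],
    [1.4, 0, 28, 0, 0, 0, 1],
    [1.4, 0, 36, 0, 0, 0, 1],
    [1.4, 0, 39.5, 0, 0, 0, 1],
    [1.4, 0, 39.5, 0, 0, 0, 1],
    [1.4, 0, 39.5, 0, 0, 0, 1],
  ],
)

```text
time: 6.02
eef_pos: [0.4809, 0.3495, 0.0256]
orientation: [-0.218, 3.133, 0.001]
contact_force: [0.3, 0.6, 0.0]
gripper_width: 0.0226
```

```bash
python3 -c "
from h import *
plan(481.3,348.8,25,98)"
```

```text
opt 98 shift [-0.3 -0.8  0.6] turn [ 0.02  0.07 -0.03] dj1 0.2 j6 -1.28
opt 278 shift [-0.3 -0.8  0.6] turn [ 1.1000e-01 -4.0000e-02  1.7997e+02] dj1 0.2 j6 -1.28
t 6.0167 pos [480.9 349.5  25.6] w 0.02258022070744665 F [0.3 0.6 0. ] Y [-0.139  0.99   0.   ] Z [ 0.001  0.001 -1.   ]
```

Release, then rise.

move_arm(
  steps=[
    [0, 0, 0.7, 0, 0, 0, 1],
    [0, 0, 0.7, 0, 0, 0, 0.1],
    [0, 0, 0.7, 0, 0, 0, 0.1],
    [0, 0, 0.7, 0, 0, 0, 0.1],
    [0, 0, 0.7, 0, 0, 0, 0.1],
    [0, 0, -20, 0, 0, 0, 0.1],
    [0, 0, -60, 0, 0, 0, 0.1],
    [0, 0, -90, 0, 0, 0, 0.1],
    [0, 0, -90, 0, 0, 0, 0.1],
    [0, 0, -90, 0, 0, 0, 0.1],
  ],
)

```text
time: 6.85
eef_pos: [0.4809, 0.3497, 0.1163]
orientation: [-0.219, 3.131, 0.002]
contact_force: [-0.5, -0.7, -1.2]
gripper_width: 0.0385
```

```bash
python3 - <<'E'
from h import *
plan(604.1,-12.7,115,77.6)
overlay("d_side","side",(250,280,400,440),4,475.4,348,188,88,24,10)
E
```

```text
opt 77.6 shift [ -71.6 -376.     1.2] turn [ 0.09  0.19 20.39] dj1 -0.45 j6 -1.28
opt 257.6 shift [ -71.6 -376.     1.2] turn [-2.6000e-01  1.3000e-01 -1.5961e+02] dj1 -0.45 j6 -1.28
t 6.85 pos [480.9 349.7 116.3] w 0.03854939164849883 F [-0.5 -0.7 -1.2] Y [-0.139  0.99   0.001] Z [ 0.003  0.001 -1.   ]
```

View pics/d_side.png

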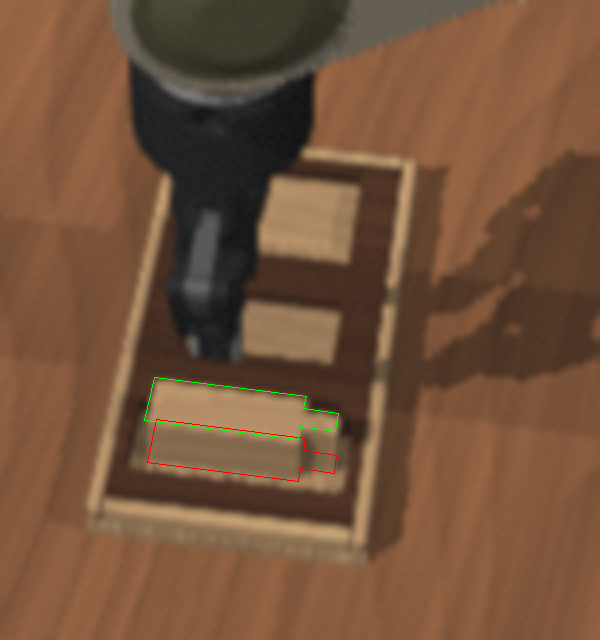

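The long key is seated inside the bay outline. Now the short key.

move_arm(
  steps=[
    [-71.6, -376, 1, 0, 0, 20.4, 0],
    [-71.6, -376, 1, 0, 0, 20.4, 0],
    [-71.6, -376, 1, 0, 0, 20.4, 0],
    [-71.6, -376, 1, 0, 0, 20.4, 0],
    [-71.6, -376, 1, 0, 0, 20.4, 0],
    [-71.6, -376, 1, 0, 0, 20.4, 0],
    [-71.6, -376, 1, 0, 0, 20.4, 0],
    [-71.6, -376, 1, 0, 0, 20.4, 0],
    [-71.6, -376, 1, 0, 0, 20.4, 0],
    [-71.6, -376, 1, 0, 0, 20.4, 0],
  ],
)

```text
time: 7.73
eef_pos: [0.6044, -0.0188, 0.1118]
orientation: [-0.347, -3.121, 0.002]
contact_force: [-1.1, -0.3, 0.4]
gripper_width: 0.0423
```

```bash
python3 -c "
from h import *
plan(604.1,-12.7,65,77.6)"
```

```text
opt 77.6 shift [ 1.6  6.  46.8] turn [-0.07 -0.09 -0.31] dj1 0.21 j6 -1.57
opt 257.6 shift [ 1.6  6.  46.8] turn [-1.4000e-01  1.2000e-01  1.7969e+02] dj1 0.21 j6 -1.57
t 7.7333 pos [604.4 -18.8 111.8] w 0.04234548063229573 F [-1.1 -0.3  0.4] Y [ 0.22   0.976 -0.001] Z [-0.002 -0.001 -1.   ]
```

move_arm(
  steps=[
    [0, 0, 23, 0, 0, 0, 0],
    [0, 0, 46, 0, 0, 0, 0],
    [0, 0, 46, 0, 0, 0, 0],
    [0, 0, 46, 0, 0, 0, 0],
    [0, 0, 46, 0, 0, 0, 0],
  ],
)

```text
time: 8.15
eef_pos: [0.6037, -0.0127, 0.0682]
orientation: [0.339, 3.123, -0.0]
contact_force: [0.2, 0.6, 0.9]
gripper_width: 0.0426
```

```bash
python3 - <<'E'
from h import *
plan(604.1,-12.7,14.5,77.6)
overlay("e_side","side",(220,150,420,290),4,610,-14,-12.4,60,24,0)
E
```

```text
opt 77.6 shift [-0.4  0.1 53.7] turn [-0.    0.01  0.01] dj1 0.2 j6 -1.57
opt 257.6 shift [-0.4  0.1 53.7] turn [-1.0000e-02 -0.0000e+00 -1.7999e+02] dj1 0.2 j6 -1.57
t 8.15 pos [603.7 -12.7  68.2] w 0.04262742863854573 F [0.2 0.6 0.9] Y [ 0.215  0.977 -0.   ] Z [ 0. -0. -1.]
```

View pics/e_side.png

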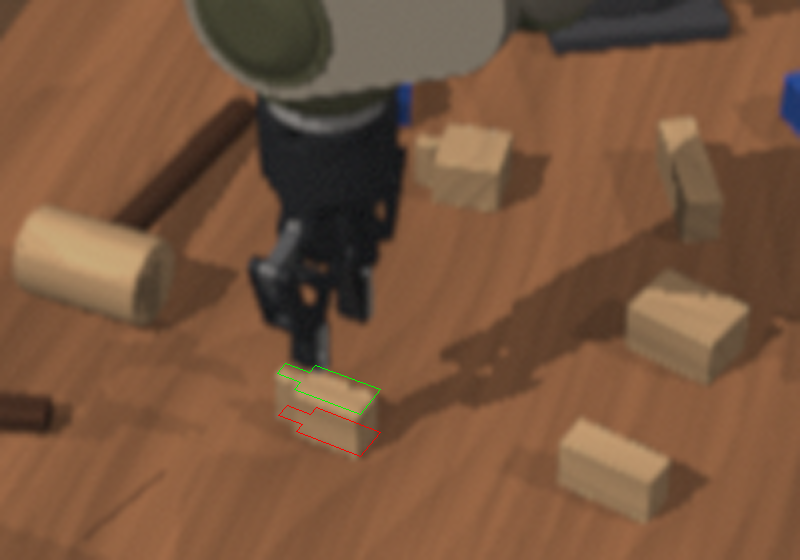

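move_arm(
  steps=[
    [0, 0, 25, 0, 0, 0, 0],
    [0, 0, 45, 0, 0, 0, 0],
    [0, 0, 53.5, 0, 0, 0, 0],
    [0, 0, 53.5, 0, 0, 0, 0],
    [0, 0, 53.5, 0, 0, 0, 0],
    [0, 0, 53.5, 0, 0, 0, 1],
    [0, 0, 53.5, 0, 0, 0, 1],
    [0, 0, 53.5, 0, 0, 0, 1],
    [0, 0, 53.5, 0, 0, 0, 1],
    [0, 0, 53.5, 0, 0, 0, 1],
  ],
)

```text
time: 9.03
eef_pos: [0.6044, -0.0132, 0.016]
orientation: [0.339, 3.12, -0.0]
contact_force: [-0.1, 0.3, 6.7]
gripper_width: 0.0227
```

move_arm(
  steps=[
    [0, 0, -40, 0, 0, 0, 1],
    [0, 0, -80, 0, 0, 0, 1],
    [0, 0, -100, 0, 0, 0, 1],
    [0, 0, -100, 0, 0, 0, 1],
    [0, 0, -100, 0, 0, 0, 1],
  ],
)

```text
time: 9.45
eef_pos: [0.6038, -0.0131, 0.1157]
orientation: [0.339, 3.12, -0.001]
contact_force: [-0.0, -0.2, -0.0]
gripper_width: 0.0228
```

```bash
python3 -c "
from h import *
plan(479.8,276.1,115,98)"
```

```text
opt 98 shift [1.833e+02 2.557e+02 1.000e-01] turn [ -0.03   0.17 -20.41] dj1 0.74 j6 -1.57
opt 278 shift [1.833e+02 2.557e+02 1.000e-01] turn [2.3000e-01 5.0000e-02 1.5959e+02] dj1 0.74 j6 -1.57
t 9.45 pos [603.8 -13.1 115.7] w 0.02278588813520194 F [-0.  -0.2 -0. ] Y [ 0.215  0.977 -0.   ] Z [ 0.003 -0.001 -1.   ]
```

move_arm(
  steps=[
    [183.3, 255.7, 0, 0, 0, -20.4, 1],
    [183.3, 255.7, 0, 0, 0, -20.4, 1],
    [183.3, 255.7, 0, 0, 0, -20.4, 1],
    [183.3, 255.7, 0, 0, 0, -20.4, 1],
    [183.3, 255.7, 0, 0, 0, -20.4, 1],
    [183.3, 255.7, 0, 0, 0, -20.4, 1],
    [183.3, 255.7, 0, 0, 0, -20.4, 1],
    [183.3, 255.7, 0, 0, 0, -20.4, 1],
    [183.3, 255.7, 0, 0, 0, -20.4, 1],
    [183.3, 255.7, 0, 0, 0, -20.4, 1],
  ],
)

```text
time: 10.28
eef_pos: [0.4783, 0.2768, 0.1131]
orientation: [0.222, -3.131, 0.001]
contact_force: [-0.2, 0.3, -0.6]
gripper_width: 0.0231
```

move_arm(
  steps=[
    [0, 0, 20, 0, 0, 0, 1],
    [0, 0, 45, 0, 0, 0, 1],
    [0, 0, 45, 0, 0, 0, 1],
    [0, 0, 45, 0, 0, 0, 1],
    [0, 0, 45, 0, 0, 0, 1],
  ],
)

```text
time: 10.7
eef_pos: [0.4802, 0.2755, 0.0699]
orientation: [-0.217, 3.134, 0.0]
contact_force: [0.4, 0.2, 0.5]
gripper_width: 0.0224
```

```bash
python3 - <<'E'
from h import *
plan(479.9,276.1,27,98)
s=manip.observe();p=s["eef_pos"]*1000
a=np.radians(8)
overlay("f_side","side",(250,280,400,440),4,p[0]+6*np.cos(a),p[1]+6*np.sin(a),8,60,24,p[2]-16)
E
```

```text
opt 98 shift [ 0.2  0.6 42.9] turn [ 0.    0.03 -0.08] dj1 0.21 j6 -1.4
opt 278 shift [ 0.2  0.6 42.9] turn [ 5.0000e-02 -0.0000e+00  1.7992e+02] dj1 0.21 j6 -1.4
t 10.7 pos [480.2 275.5  69.9] w 0.02237614265776826 F [0.4 0.2 0.5] Y [-0.138  0.99   0.   ] Z [ 0.001  0.    -1.   ]
```

View pics/f_side.png

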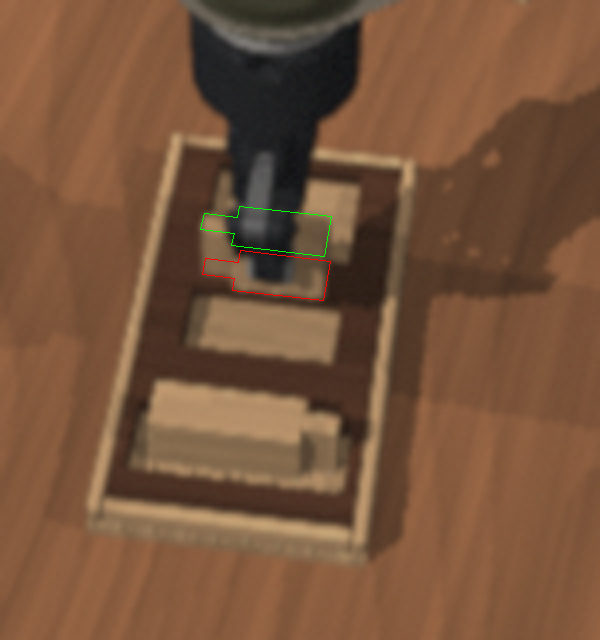

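move_arm(
  steps=[
    [0, 0.6, 15, 0, 0, 0, 1],
    [0, 0.6, 30, 0, 0, 0, 1],
    [0, 0.6, 40, 0, 0, 0, 1],
    [0, 0.6, 43, 0, 0, 0, 1],
    [0, 0.6, 43, 0, 0, 0, 1],
    [0, 0.6, 43, 0, 0, 0, 1],
  ],
)

```text
time: 11.25
eef_pos: [0.4798, 0.2768, 0.027]
orientation: [-0.219, 3.133, 0.0]
contact_force: [-0.9, 0.6, -1.1]
gripper_width: 0.023
```

```bash
python3 -c "
from h import *
plan(479.9,276.1,26.2,98)"
```

```text
opt 98 shift [ 0.  -0.7  0.8] turn [ 0.01  0.07 -0.02] dj1 0.21 j6 -1.4
opt 278 shift [ 0.  -0.7  0.8] turn [ 1.0000e-01 -2.0000e-02  1.7998e+02] dj1 0.21 j6 -1.4
t 11.25 pos [479.8 276.8  27. ] w 0.022965137039750783 F [-0.9  0.6 -1.1] Y [-0.139  0.99   0.   ] Z [ 0.001  0.    -1.   ]
```

move_arm(
  steps=[
    [0, 0, 0.8, 0, 0, 0, 1],
    [0, 0, 0.8, 0, 0, 0, 0.1],
    [0, 0, 0.8, 0, 0, 0, 0.1],
    [0, 0, 0.8, 0, 0, 0, 0.1],
    [0, 0, 0.8, 0, 0, 0, 0.1],
    [0, 0, -20, 0, 0, 0, 0.1],
    [0, 0, -60, 0, 0, 0, 0.1],
    [0, 0, -90, 0, 0, 0, 0.1],
    [0, 0, -90, 0, 0, 0, 0.1],
    [0, 0, -90, 0, 0, 0, 0.1],
  ],
)

```text
time: 12.08
eef_pos: [0.4799, 0.2769, 0.1177]
orientation: [-0.219, 3.131, 0.001]
contact_force: [-0.2, 0.5, -1.1]
gripper_width: 0.0383
```

```bash
python3 - <<'E'
from h import *
plan(590,-262.3,125,92.5)
overlay("g_side","side",(250,280,400,440),4,485.8,276.9,8,60,24,10)
E
```

```text
opt 92.5 shift [ -34.1 -549.3   -7.5] turn [0.04 0.2  5.49] dj1 -0.73 j6 -1.4
opt 272.5 shift [ -34.1 -549.3   -7.5] turn [-3.0000e-01  7.0000e-02 -1.7451e+02] dj1 -0.73 j6 -1.4
t 12.0833 pos [479.9 276.9 117.7] w 0.03832366065151458 F [-0.2  0.5 -1.1] Y [-0.139  0.99   0.001] Z [ 0.003  0.001 -1.   ]
```

View pics/g_side.png

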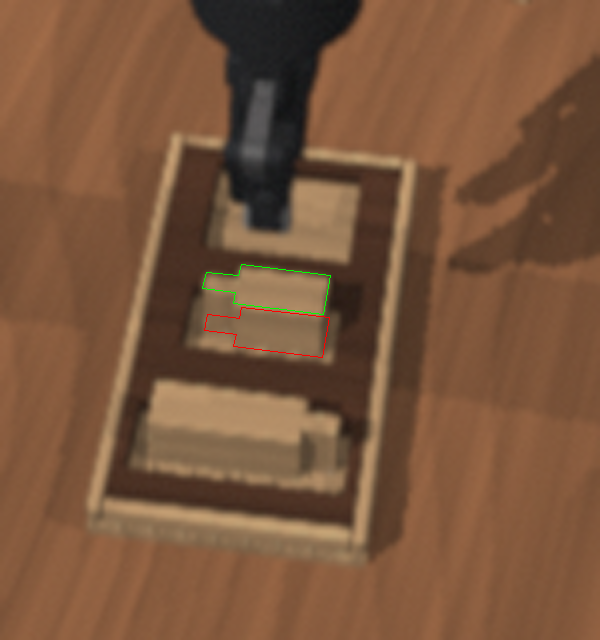

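Both keys are seated as predicted. Now the wide key.

move_arm(
  steps=[
    [-34, -549, -7.5, 0, 0, 5.5, -0.5],
    [-34, -549, -7.5, 0, 0, 5.5, -0.5],
    [-34, -549, -7.5, 0, 0, 5.5, -0.5],
    [-34, -549, -7.5, 0, 0, 5.5, -0.5],
    [-34, -549, -7.5, 0, 0, 5.5, -0.5],
    [-34, -549, -7.5, 0, 0, 5.5, -0.5],
    [-34, -549, -7.5, 0, 0, 5.5, -0.5],
    [-34, -549, -7.5, 0, 0, 5.5, -0.5],
    [-34, -549, -7.5, 0, 0, 5.5, -0.5],
    [-34, -549, -7.5, 0, 0, 5.5, -0.5],
  ],
)

```text
time: 12.97
eef_pos: [0.562, -0.1334, 0.1202]
orientation: [0.068, -3.138, -0.002]
contact_force: [0.9, 0.8, 0.2]
gripper_width: 0.0642
```

```bash
python3 -c "
from h import *
plan(590,-262.3,115,92.5)"
```

```text
opt 92.5 shift [ -22.5 -130.     5. ] turn [ 0.09 -0.16 -0.03] dj1 0.02 j6 -2.05
opt 272.5 shift [ -22.5 -130.     5. ] turn [-2.5000e-01 -1.4000e-01  1.7997e+02] dj1 0.02 j6 -2.05
t 12.9667 pos [ 562.  -133.4  120.2] w 0.06418584449668545 F [0.9 0.8 0.2] Y [-0.043  0.999  0.002] Z [-0.003  0.001 -1.   ]
```

move_arm(
  steps=[
    [-22, -115, 5, 0, 0, 0, -0.5],
    [-22, -115, 5, 0, 0, 0, -0.5],
    [-22, -115, 5, 0, 0, 0, -0.5],
    [-22, -115, 5, 0, 0, 0, -0.5],
    [-22, -115, 5, 0, 0, 0, -0.5],
    [-22, -115, 5, 0, 0, 0, -0.5],
    [-22, -115, 5, 0, 0, 0, -0.5],
  ],
)

```text
time: 13.55
eef_pos: [0.5893, -0.2441, 0.1162]
orientation: [0.07, -3.139, -0.002]
contact_force: [0.2, 0.4, 0.4]
gripper_width: 0.0642
```

```bash
python3 - <<'E'
from h import *
plan(590,-262.3,65,92.5)
overlay("i_side","side",(250,100,430,230),4,596,-262,2.5,60,44,0)
E
```

```text
opt 92.5 shift [ -0.  -18.3  51.2] turn [ 0.07 -0.08  0.05] dj1 0.16 j6 -2.19
opt 272.5 shift [ -0.  -18.3  51.2] turn [ 1.2000e-01  1.1000e-01 -1.7995e+02] dj1 0.16 j6 -2.19
t 13.55 pos [ 589.3 -244.1  116.2] w 0.06418788515448945 F [0.2 0.4 0.4] Y [-0.044  0.999  0.001] Z [-0.001  0.001 -1.   ]
```

View pics/i_side.png

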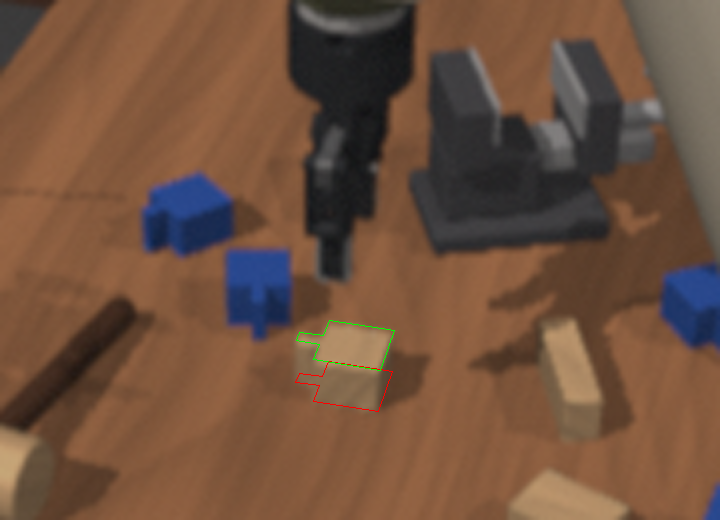

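move_arm(
  steps=[
    [0, -18, 0, 0, 0, 0, -0.5],
    [0, -18, 25, 0, 0, 0, -0.5],
    [0, -18, 52, 0, 0, 0, -0.5],
    [0, -18, 52, 0, 0, 0, -0.5],
    [0, -18, 52, 0, 0, 0, -0.5],
    [0, -18, 52, 0, 0, 0, -0.5],
  ],
)

```text
time: 14.1
eef_pos: [0.591, -0.2631, 0.0665]
orientation: [-0.069, 3.139, -0.002]
contact_force: [-0.3, 0.7, 0.5]
gripper_width: 0.0641
```

```bash
python3 -c "
from h import *
plan(590,-262.3,15.5,92.5)"
```

```text
opt 92.5 shift [ 1.1  0.9 51. ] turn [-0.06  0.08  0.03] dj1 0.18 j6 -2.22
opt 272.5 shift [ 1.1  0.9 51. ] turn [-1.3000e-01 -1.0000e-01 -1.7997e+02] dj1 0.18 j6 -2.22
t 14.1 pos [ 591.  -263.1   66.5] w 0.06413281218198946 F [-0.3  0.7  0.5] Y [-0.044  0.999 -0.001] Z [ 0.002 -0.001 -1.   ]
```

move_arm(
  steps=[
    [1, 1, 25, 0, 0, 0, -0.5],
    [1, 1, 45, 0, 0, 0, -0.5],
    [1, 1, 51, 0, 0, 0, -0.5],
    [1, 1, 51, 0, 0, 0, -0.5],
    [1, 1, 51, 0, 0, 0, -0.5],
    [1, 1, 51, 0, 0, 0, 1],
    [1, 1, 51, 0, 0, 0, 1],
    [1, 1, 51, 0, 0, 0, 1],
    [1, 1, 51, 0, 0, 0, 1],
    [1, 1, 51, 0, 0, 0, 1],
  ],
)

```text
time: 14.93
eef_pos: [0.5902, -0.263, 0.0159]
orientation: [-0.068, 3.138, -0.003]
contact_force: [-0.4, -0.4, 6.1]
gripper_width: 0.0427
```

move_arm(
  steps=[
    [0, 0, -40, 0, 0, 0, 1],
    [0, 0, -80, 0, 0, 0, 1],
    [0, 0, -100, 0, 0, 0, 1],
    [0, 0, -100, 0, 0, 0, 1],
    [0, 0, -100, 0, 0, 0, 1],
  ],
)

```text
time: 15.35
eef_pos: [0.5896, -0.2627, 0.1154]
orientation: [-0.068, 3.138, -0.003]
contact_force: [-0.2, -0.4, -2.3]
gripper_width: 0.0425
```

```bash
python3 -c "
from h import *
plan(490,205,115,98)"
```

```text
opt 98 shift [ 79.3 471.5  -0.6] turn [-0.11  0.13 -5.52] dj1 1.0 j6 -2.22
opt 278 shift [ 79.3 471.5  -0.6] turn [1.9000e-01 1.6000e-01 1.7448e+02] dj1 1.0 j6 -2.22
t 15.35 pos [ 589.6 -262.7  115.4] w 0.042526272817524836 F [-0.2 -0.4 -2.3] Y [-0.043  0.999 -0.002] Z [ 0.002 -0.002 -1.   ]
```

move_arm(
  steps=[
    [79.3, 471.5, 0, 0, 0, -5.5, 1],
    [79.3, 471.5, 0, 0, 0, -5.5, 1],
    [79.3, 471.5, 0, 0, 0, -5.5, 1],
    [79.3, 471.5, 0, 0, 0, -5.5, 1],
    [79.3, 471.5, 0, 0, 0, -5.5, 1],
    [79.3, 471.5, 0, 0, 0, -5.5, 1],
    [79.3, 471.5, 0, 0, 0, -5.5, 1],
    [79.3, 471.5, 0, 0, 0, -5.5, 1],
    [79.3, 471.5, 0, 0, 0, -5.5, 1],
    [79.3, 471.5, 0, 0, 0, -5.5, 1],
  ],
)

```text
time: 16.18
eef_pos: [0.5009, 0.1468, 0.1128]
orientation: [0.218, -3.131, -0.0]
contact_force: [1.5, -0.3, -1.2]
gripper_width: 0.0427
```

```bash
python3 -c "
from h import *
plan(490,205,115,98)"
```

```text
opt 98 shift [ 2.8 59.2 -2.2] turn [ 0.01 -0.15 -0.04] dj1 0.34 j6 -1.65
opt 278 shift [ 2.8 59.2 -2.2] turn [-2.3000e-01 -2.0000e-02  1.7996e+02] dj1 0.34 j6 -1.65
t 16.1833 pos [500.9 146.8 112.8] w 0.042736494328546225 F [ 1.5 -0.3 -1.2] Y [-0.139  0.99   0.   ] Z [-0.003 -0.    -1.   ]
```

move_arm(
  steps=[
    [2, 35, 0, 0, 0, 0, 1],
    [2, 45, 0, 0, 0, 0, 1],
    [2, 45, 20, 0, 0, 0, 1],
    [2, 45, 42, 0, 0, 0, 1],
    [2, 45, 42, 0, 0, 0, 1],
    [2, 45, 42, 0, 0, 0, 1],
    [2, 45, 42, 0, 0, 0, 1],
  ],
)

```text
time: 16.77
eef_pos: [0.4946, 0.1889, 0.0723]
orientation: [-0.218, 3.134, -0.0]
contact_force: [-0.7, -0.9, -0.9]
gripper_width: 0.0427
```

```bash
python3 - <<'E'
from h import *
plan(490,205,70,98)
s=manip.observe();p=s["eef_pos"]*1000
a=np.radians(8)
overlay("j_side","side",(250,260,400,420),4,p[0]+6*np.cos(a),p[1]+6*np.sin(a),8,60,44,p[2]-15.9)
E
```

```text
opt 98 shift [ 2.3 16.5  2.3] turn [-0.    0.   -0.05] dj1 0.26 j6 -1.57
opt 278 shift [ 2.3 16.5  2.3] turn [  0.     0.   179.95] dj1 0.26 j6 -1.57
t 16.7667 pos [494.6 188.9  72.3] w 0.04268037970075978 F [-0.7 -0.9 -0.9] Y [-0.138  0.99  -0.   ] Z [ 0. -0. -1.]
```

View pics/j_side.png

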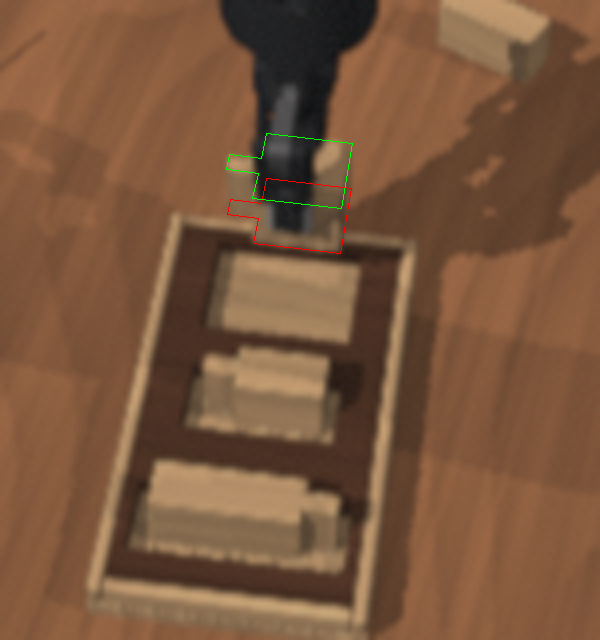

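move_arm(
  steps=[
    [2.2, 16.5, 0, 0, 0, 0, 1],
    [2.2, 16.5, 0, 0, 0, 0, 1],
    [2.2, 16.5, 15, 0, 0, 0, 1],
    [2.2, 16.5, 25, 0, 0, 0, 1],
    [2.2, 16.5, 25, 0, 0, 0, 1],
    [2.2, 16.5, 25, 0, 0, 0, 1],
  ],
)

```text
time: 17.32
eef_pos: [0.4898, 0.205, 0.0469]
orientation: [0.218, -3.133, 0.0]
contact_force: [-0.1, 0.3, -0.7]
gripper_width: 0.0427
```

```bash
python3 - <<'E'
from h import *
plan(490,205,27,98)
s=manip.observe();p=s["eef_pos"]*1000
a=np.radians(8)
overlay("k_side","side",(250,260,400,420),4,p[0]+6*np.cos(a),p[1]+6*np.sin(a),8,60,44,p[2]-15.9)
E
```

```text
opt 98 shift [-0.3 -0.  19.9] turn [-0.   -0.05 -0.04] dj1 0.22 j6 -1.54
opt 278 shift [-0.3 -0.  19.9] turn [-8.0000e-02  1.0000e-02  1.7996e+02] dj1 0.22 j6 -1.54
t 17.3167 pos [489.8 205.   46.9] w 0.04271958079357759 F [-0.1  0.3 -0.7] Y [-0.139  0.99  -0.   ] Z [-0.001 -0.    -1.   ]
```

View pics/k_side.png

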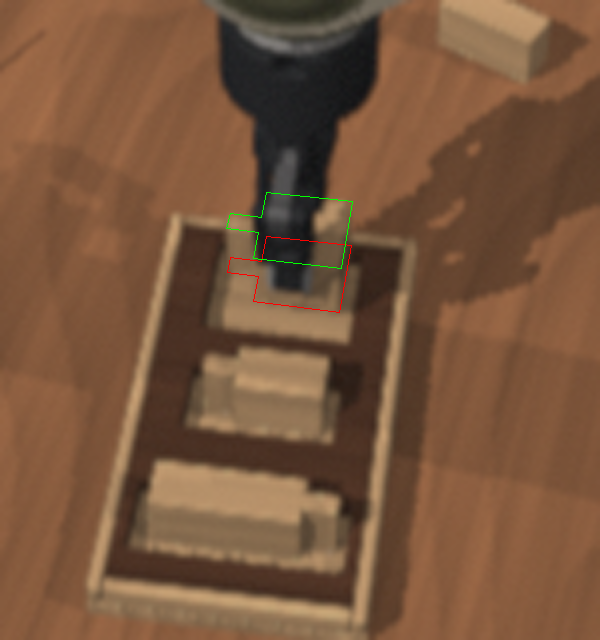

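move_arm(
  steps=[
    [0, 0, 10, 0, 0, 0, 1],
    [0, 0, 17, 0, 0, 0, 1],
    [0, 0, 20.5, 0, 0, 0, 1],
    [0, 0, 20.5, 0, 0, 0, 1],
    [0, 0, 20.5, 0, 0, 0, 1],
    [0, 0, 20.5, 0, 0, 0, 1],
  ],
)

```text
time: 17.87
eef_pos: [0.4897, 0.2053, 0.0262]
orientation: [0.219, -3.134, 0.0]
contact_force: [0.2, 0.5, 0.2]
gripper_width: 0.0427
```

move_arm(
  steps=[
    [0, 0, 0, 0, 0, 0, -0.3],
    [0, 0, 0, 0, 0, 0, -0.3],
    [0, 0, 0, 0, 0, 0, -0.3],
    [0, 0, 0, 0, 0, 0, -0.3],
    [0, 0, -20, 0, 0, 0, -0.3],
    [0, 0, -60, 0, 0, 0, -0.3],
    [0, 0, -100, 0, 0, 0, -0.3],
    [0, 0, -140, 0, 0, 0, -0.3],
    [0, 0, -140, 0, 0, 0, -0.3],
    [0, 0, -140, 0, 0, 0, -0.3],
  ],
)

```text
time: 18.7
eef_pos: [0.4905, 0.2055, 0.1683]
orientation: [-0.218, 3.129, 0.001]
contact_force: [-0.4, 0.0, -0.9]
gripper_width: 0.0553
```

```bash
python3 - <<'E'
from h import *
plan(490,-50,170,98)
overlay("l_side","side",(250,260,400,420),4,495.9,205.6,8,60,44,10)
overlay("l_top","top",(100,150,500,330),2,495.9,205.6,8,60,44,10)
E
```

```text
opt 98 shift [  36.  -253.    -1.9] turn [ 0.01  0.27 -0.01] dj1 -0.28 j6 -1.54
opt 278 shift [  36.  -253.    -1.9] turn [ 4.3000e-01 -1.0000e-02  1.7999e+02] dj1 -0.28 j6 -1.54
t 18.7 pos [490.5 205.5 168.3] w 0.05531998302003976 F [-0.4  0.  -0.9] Y [-0.139  0.99   0.   ] Z [ 0.005  0.001 -1.   ]
```

View pics/l_side.png

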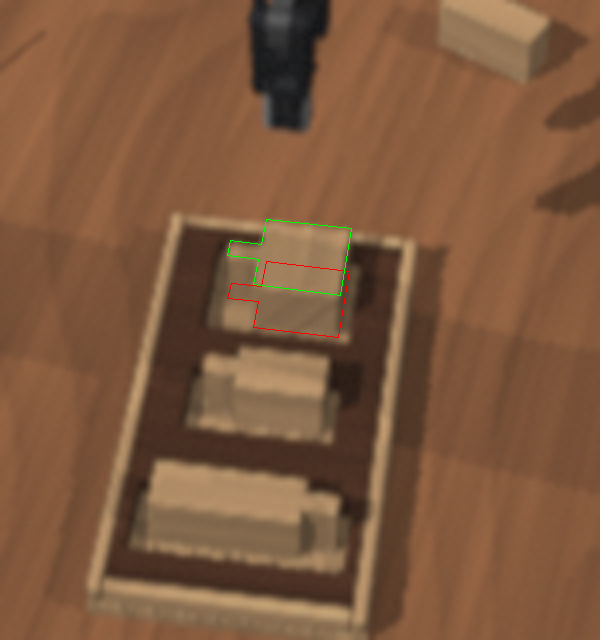

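View pics/l_top.png

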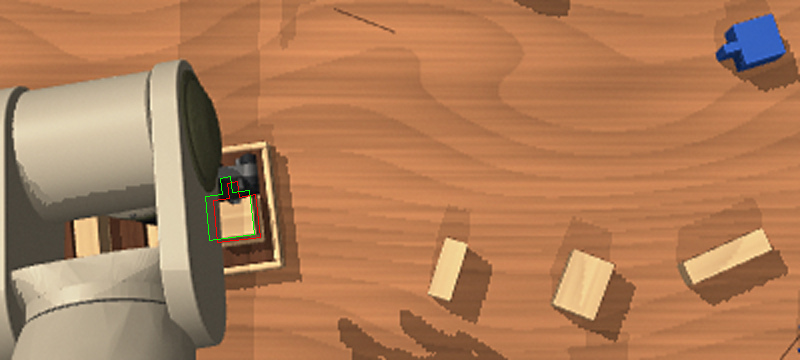

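The wide key lies in its bay, matching the outline, and the blanks are in their original places. I'm moving the arm aside for an unobstructed top check.

move_arm(
  steps=[
    [36, -250, 0, 0, 0, 0, -0.3],
    [36, -250, 0, 0, 0, 0, -0.3],
    [36, -250, 0, 0, 0, 0, -0.3],
    [36, -250, 0, 0, 0, 0, -0.3],
    [36, -250, 0, 0, 0, 0, -0.3],
    [36, -250, 0, 0, 0, 0, -0.3],
    [36, -250, 0, 0, 0, 0, -0.3],
    [36, -250, 0, 0, 0, 0, -0.3],
    [36, -250, 0, 0, 0, 0, -0.3],
    [36, -250, 0, 0, 0, 0, -0.3],
  ],
)

```text
time: 19.63
eef_pos: [0.4885, -0.046, 0.1657]
orientation: [0.221, -3.132, -0.001]
contact_force: [-1.2, -0.6, -0.2]
gripper_width: 0.0557
```

```bash
python3 - <<'E'
from h import *
p,d=manip.snapshot("top"); Z=cloud(d)
cv2.imwrite("pics/m_top.png",cv2.resize(p[210:310,110:260,::-1],None,fx=5,fy=5,interpolation=cv2.INTER_CUBIC))
P=Z.reshape(-1,3)*1000
for n,c,deg,hl,hw in(("long",(475.4,348),188,26,8),("short",(485.8,276.9),8,12,8),("wide",(495.9,205.6),8,12,16)):
    a=np.radians(deg); q=P[:,:2]-c; u=q@[np.cos(a),np.sin(a)]+8; v=q@[-np.sin(a),np.cos(a)]
    m=(abs(u)<hl)&(abs(v)<hw); A=np.c_[u[m],v[m],np.ones(m.sum())]; s=np.linalg.lstsq(A,P[m,2],rcond=None)[0]
    print(n,m.sum(),"top z",s[2].round(1),"slopes deg",np.degrees(s[:2]).round(1))
E
```

```text
long 208 top z 43.3 slopes deg [0.8 0.2]
short 100 top z 43.2 slopes deg [ 0.6 -4.5]
wide 196 top z 43.1 slopes deg [0.1 0.3]
```

View pics/m_top.png

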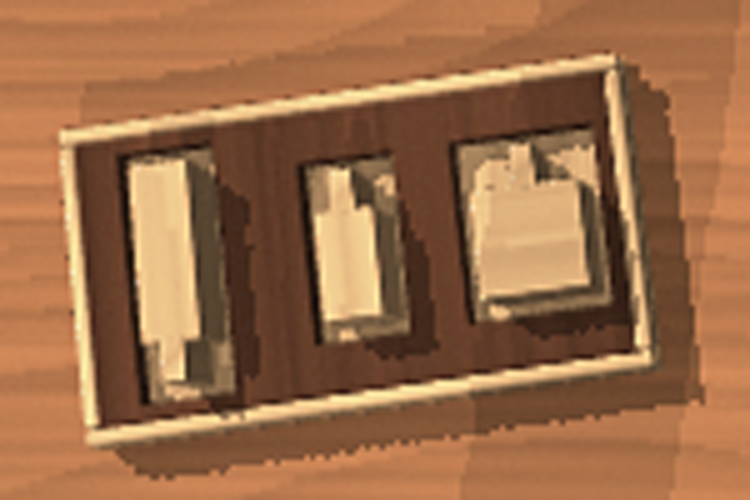

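All three keys sit in their pockets. The −4.5° tilt fitted for the short key may be edge pixels, so I'm rechecking it.

```bash
python3 - <<'E'
from h import *
Ps=[cloud(manip.snapshot("top")[1]).reshape(-1,3)*1000 for _ in range(6)]
P=np.concatenate(Ps)
c=(485.8,276.9);a=np.radians(8); q=P[:,:2]-c; u=q@[np.cos(a),np.sin(a)]+8; v=q@[-np.sin(a),np.cos(a)]
for lo in range(-11,12,3):
    m=(abs(u)<12)&(abs(v-lo)<1.5); print(lo,m.sum(),np.percentile(P[m,2],[10,50,90]).round(1) if m.any() else "")
E
```

```text
-11 112 [41.  43.6 46. ]
-8 106 [41.2 43.9 45.9]
-5 113 [40.8 43.  45.5]
-2 103 [41.3 43.4 45.4]
1 120 [40.8 43.1 46. ]
4 110 [40.5 43.6 45.9]
7 101 [41.  43.1 45.7]
10 62 [39.5 42.3 44.5]
```

The short key's top is flat across its width, at about 43.4 mm. The tilt was depth noise. Handing in.

```bash
python3 -c "
from station import manip
print(manip.sign_off(), manip.observe()['time'])"
```

```text
the job is handed in; nothing more can be done
the job is handed in; nothing more can be done
```

I placed the long, short and wide keys, in that order, flat in their own bays, using about 20 s of the 80 s allowed. I then handed the job in; it reports no verdict.

- **Fit:** the last top view shows each key inside its pocket, with the gripper well clear.
- **Height:** the key tops measured 43.1 to 43.3 mm above the bench, against 44 mm expected. That is within the calibration error.
- **Blanks and blue pieces:** I never touched them. The blanks were where they started in the last view that covered them. I did not recheck the blue pieces one by one.
- **One check disagreed:** the first plane fit gave the short key a 4.5° sideways tilt. Averaging six more depth images showed its top flat, so I put the tilt down to depth noise.
- **Forces:** the wrist force readings at the end of each move stayed under about 7 N.

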